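Find the stand-off's blind hole and present it hole-up

TASK

A square aluminium stand-off lies toppled on the bench; both ends look alike, but one has a deep blind hole and the other only a shallow dummy recess. Pick it up and feel for the deep hole by sliding it onto the gauge's level pin: only the right end slides on a good 3 cm. Then draw it off, turn it so that the deep hole faces straight up and finish still holding it like that in the gripper, still, well clear of the gauge and with its underside at least 10 cm above the bench, leaving the other things on the bench where they are.

Things in the scene. Friction and masses are not known exactly. Their poses are not given: they have to be found in the camera images.
- standoff: Square aluminium block, 40 x 40 mm, 70 mm long, about 0.2 kg, loose, lying on a long side. Origin: its centre, 20 mm above the bench as it lies. x runs along its length; +x points out of the end with the deep blind hole (24 mm diameter, on the axis, 45 mm deep). The other end has a dummy recess, 24 mm diameter, 4 mm deep; else the ends look alike. The deep end may face any way horizontally.
- gauge: Dark steel pin gauge, fixed: foot 90 x 80 x 12 mm, upright 34 mm wide, 16 mm thick, 124 mm high, and a level round pin of 12 mm diameter that stands 85 mm out of the upright, its axis 110 mm above the bench. Origin: on the bench, straight below where the pin leaves the upright; +y is the way the pin points (roughly to the robot's left), z up.
- pin_tip (a point): Free end of the gauge's level pin, on its axis, 110 mm above the bench, 85 mm from the upright; same axes as the gauge (+y out of the upright along the pin).
- worn_disc: worn round cutting disc, 87 mm across, 8 mm thick, loose bystander; origin at the centre of its underside. Leave it where it is.
- blue_piece_a: three-cornered glass piece, 84x81x21 mm, loose bystander; origin at the centre of its underside. Leave it where it is.
- green_slab_a: four-sided glass slab, 64x92x22 mm, loose bystander; origin at the centre of its underside. Leave it where it is.
- cut_star_a: small glass star, 84x81x20 mm, loose bystander; origin at the centre of its underside. Leave it where it is.
- tape_roll: roll of tape lying flat, 104 mm across, 25 mm high, loose bystander; origin at the centre of its underside. Leave it where it is.
- film_carton: long green carton, 46x165x42 mm, loose bystander; origin at the centre of its underside. Leave it where it is.
- crusted_pot: crusted four-cornered open pot, 92x104x89 mm, loose bystander; origin at the centre of its underside. Leave it where it is.

How it is judged:
By the outcome, as a careful person would: the job done as asked, in the order asked, and still so for the second after the job is handed in, while the arm keeps its last pose, push and grip.
It also fails if it takes over 64 s, if anything falls off the work surface, if the arm or the gripper's body presses on something with over 40 N, if the wrist force passes 120 N, or if a joint passes its speed limit or range.

ROBOT

A 7-joint arm with a two-finger parallel gripper is mounted at the origin on a cart in front of the work surface, level with it; the furniture and walls round the work are solid. World frame = base frame: x ahead of the robot, y to its left, z up, the work surface at z = 0. Lengths are in mm, angles in rad, forces in N, time in s.
With the tool pointing down it reaches from about 425 to 875 mm from the base axis. Payload 8.4 kg.
Tool frame: the origin (TCP) lies on the centre line of the jaws, within the pads' length; the fingertips stand 25 mm ahead of it and the grasp point (between the pads) lies 6 mm ahead of it; z points along the fingers, y is the direction in which the jaws open and shut (so a half turn about z gives the same grasp; the last joint's range is limited). The gripper opens to 85 mm and grips with 20 to 120 N. Pads are 22 mm wide; open, the fingers measure 114 mm over their backs; the gripper's body (76 mm by 85 mm) begins 54 mm behind the grasp point. The pads swing forward as they close: fully open they stand 13 mm farther back than shut.
Start: joints at [1.052, 0.333, 0.04, 1.465, -0.013, 1.343, -0.059], TCP at [264.901, -593.543, 256.308] pointing down, gripper open.
Joint ranges: [-2.58, 2.58], [-0.38, 2.09], [-1.3, 1.39], [0.25, 2.4], [-1.5, 4.64], [0.08, 2.09], [-2.65, 2.65]. Speed limits (rad/s): [2.22, 2.22, 2.79, 2.79, 3.14, 3.14, 3.14].

INTERFACE

Orientations are given as a unit quaternion [x, y, z, w].
In Python, from plant import ctrl gives the robot as it stands.
- The arm moves only by the tool jog_arm, never from a script. Its argument "targets" is a list that holds one entry, the list of rows, each a list of 7 numbers: the finger opening in mm, from 0 to 85.4, then the shift along the tool's x, y, z in mm, then the turn, a rotation vector about the tool's x, y, z in degrees. A call has 1 to 10 rows; each row is the pose to reach, as a shift and turn from the pose commanded when the call began, along the tool's axes at that moment; what a row does not reach only later rows make up. A row lasts 1/12 s, in which the tool goes at most 41.7 mm and 7.16 degrees, less where a joint would pass 70% of its speed; a pose out of reach is approached as far as the arm can. A call with a gripper value outside its range is refused whole. The fingers move at their own pace and stop on an object; the grip force is fixed at half the most. Time passes only in rows, so rows that repeat a pose let the fingers close. It gives the time, the measured TCP pose, the force and the opening at its end, in the units of the state.
- ctrl.state(): the state, without advancing time (a new reading comes with each control period).
- ctrl.grab_frame(name): name is "side" or "top"; returns (picture, depth): 480x640x3 uint8, blue, green, red; 480x640 float32, mm along the optical axis (not along the pixel's ray), 0 where there is no reading.
- ctrl.calibration(name): a dict with "mtx" (3x3 intrinsics, pixels), "dist_coeffs" ([k1, k2, p1, p2, k3] as OpenCV has them; the pictures are not rectified), "R" (3x3) and "t" (3): a world point X has camera coordinates R X + t. Camera axes: x right, y down, z forward; pixel columns grow to the right and rows downward; lengths in mm; the calibration is good to about 2 mm. A picture is of the moment at which its call begins. calibration takes no time and is no camera call.
- ctrl.finish_job(): hands the job in, once; it reports no verdict.
The state is a dict: "t": time; "joint_positions": joint angles; "qd": joint speeds; "joint_efforts": joint torques, N m; "tcp_pos": TCP position; "tool_rot": TCP orientation; "ft_force": force on the tool from outside, world axes, zero at the start; "torque": the same for the moment, N m; "opening": finger opening in mm.
Only numpy, scipy, OpenCV 4.12 (cv2) and the standard library are available. Lean on these libraries where they do the work, as an engineer would, in place of code of your own. Each camera call takes 0.05 s, during which the arm holds its last target.

## Working session

There is one attempt and no reset: what is moved stays moved. The work goes in short steps, Python scripts to look and compute and a tool call to move; the robot and the scene stay as the last step left them, time stands still between calls to the robot, and variables do not carry over. Pictures are saved under pics/ and viewed, and the job is handed in when it is done.

Besides the shell and the picture viewer there is one more tool, called as name([rows], argument=value, ...), one row to a line, values as JSON. jog_arm: Moves the arm, as the interface text tells. Its arguments: {"type":"object","properties":{"targets":{"type":"array","items":{"type":"array","items":{"type":"array","items":{"type":"number"}}}}},"required":["targets"]}

```bash
mkdir -p pics; ls; cat > h.py <<'E'
import numpy as np, cv2
from scipy.spatial.transform import Rotation as Rn
from plant import ctrl
def grab(name,tag):
    p,d=ctrl.grab_frame(name); np.savez(f'pics/{tag}.npz',p=p,d=d); cv2.imwrite(f'pics/{tag}.png',p); return p,d
def load(tag):
    z=np.load(f'pics/{tag}.npz'); return z['p'],z['d']
def cal(name):
    c=ctrl.calibration(name); return [np.array(c[k],float) for k in('mtx','dist_coeffs','R','t')]
def ray(name,uv):
    K,D,R,t=cal(name); n=cv2.undistortPoints(np.array(uv,float).reshape(-1,1,2),K,D).reshape(-1,2)
    d=np.c_[n,np.ones(len(n))]; return (-R.T@t.reshape(3)), d@R, d
def at_z(name,uv,z):
    o,w,_=ray(name,uv); s=(z-o[2])/w[:,2]; return o+w*s[:,None]
def at_d(name,uv,dep):
    o,w,_=ray(name,uv); return o+w*np.asarray(dep,float).reshape(-1,1)
def proj(name,X):
    K,D,R,t=cal(name); return cv2.projectPoints(np.array(X,float).reshape(-1,1,3),cv2.Rodrigues(R)[0],t,K,D)[0].reshape(-1,2)
E
python3 - <<'E'
from h import *
for n in('top','side'):
    grab(n,n+'0'); K,D,R,t=cal(n); print(n,(-R.T@t.reshape(3)).round(),R[2].round(2),K[0,0],D)
s=ctrl.state(); print({k:np.round(v,3) for k,v in s.items()})
E
```

```text
pics
top [ 355. -111. 1101.] [ 0.14  0.01 -0.99] 446.84996703644015 [-0.09343053  0.          0.          0.          0.        ]
side [ 578. 1052.  553.] [-0.07 -0.93 -0.37] 486.97140762712553 [-0.1108407  0.         0.         0.         0.       ]
{'t': np.float64(0.1), 'joint_positions': array([ 1.052,  0.334,  0.04 ,  1.466, -0.013,  1.343, -0.058]), 'qd': array([-0.   , -0.001, -0.001, -0.003,  0.   , -0.   , -0.   ]), 'joint_efforts': array([ 4.0000e-03, -6.6002e+01,  1.3710e+00, -4.0647e+01,  1.7000e-02,
        9.0000e-03, -0.0000e+00]), 'tcp_pos': array([ 264.77 , -593.234,  255.514]), 'tool_rot': array([ 0.978,  0.208, -0.   , -0.001]), 'ft_force': array([-0.491,  0.348,  0.201]), 'torque': array([ 0.004, -0.01 ,  0.099]), 'opening': np.float64(85.146)}
```

View pics/top0.png

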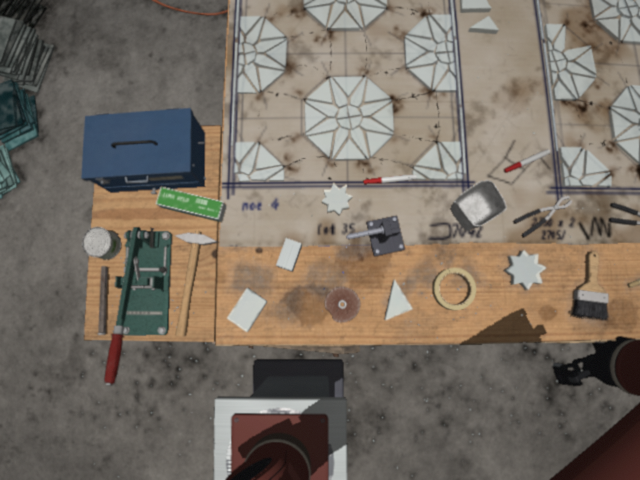

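View pics/side0.png

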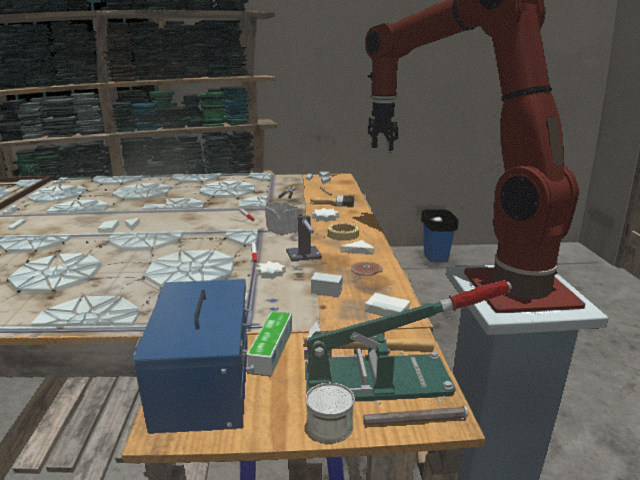

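The top view shows the gauge at about (384,236), its pin pointing left to about (348,236). The stand-off candidate is at (289,254), with the glass slab at (246,310). The side view shows the block at (326,284).

```bash
python3 - <<'E'
from h import *
p,d=load('top0'); c=p[205:345,220:420]; cv2.imwrite('pics/ztop.png',cv2.resize(c,None,fx=4,fy=4,interpolation=cv2.INTER_CUBIC))
p,d=load('side0'); c=p[190:320,240:400]; cv2.imwrite('pics/zside.png',cv2.resize(c,None,fx=4.5,fy=4.5,interpolation=cv2.INTER_CUBIC))
E
```

```text
(no output)
```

View pics/ztop.png

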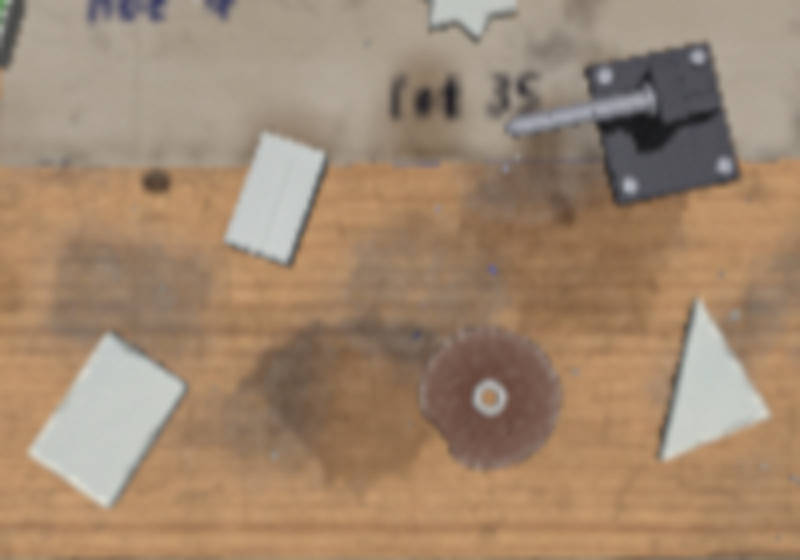

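View pics/zside.png

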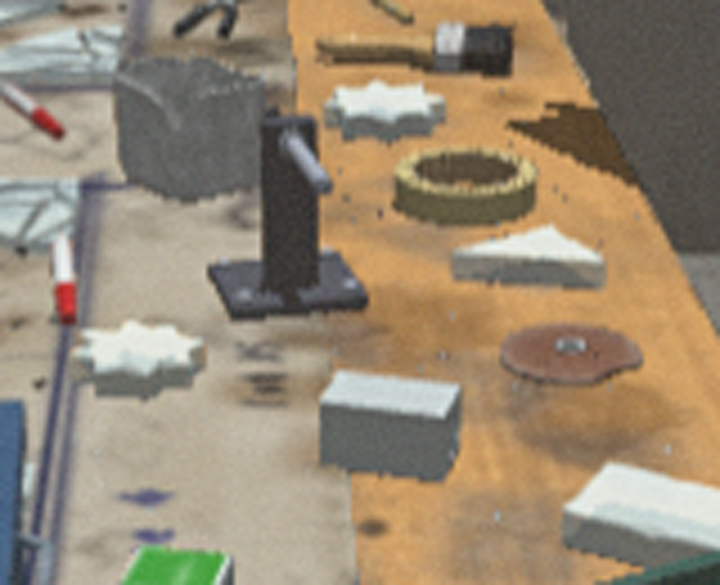

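```bash
python3 - <<'E'
from h import *
f=lambda a,s,o:(np.array(a,float)+.5)/s-.5+np.array(o)
so=f([(265,132),(327,153),(290,265),(226,241)],4,(220,205))
P=at_z('top',so,40); print(P.round(1)); print('c',P.mean(0).round(1),'edges',np.linalg.norm(np.roll(P,-1,0)-P,axis=1).round(1))
e=(P[0]+P[1]-P[2]-P[3]); print('axis ang',np.degrees(np.arctan2(e[1],e[0])))
_,d=load('top0'); print('depth top z',[at_d('top',[[u,v]],d[v,u]).round(1) for u,v in((288,254),(290,250))])
pin=f([(510,128),(655,99)],4,(220,205)); Q=at_z('top',pin,112); print('pin',Q.round(1)); v=Q[0]-Q[1]; print('len',np.linalg.norm(v),'ang',np.degrees(np.arctan2(v[1],v[0])))
ft=f([(586,68),(708,42),(740,178),(620,206)],4,(220,205)); F=at_z('top',ft,12); print('foot',F.round(1),F.mean(0).round(1),np.linalg.norm(np.roll(F,-1,0)-F,axis=1).round(1))
for a,b in((0,1),(3,2)): v=F[a]-F[b]; print(np.degrees(np.arctan2(v[1],v[0])))
for a,b in((0,3),(1,2)): v=F[a]-F[b]; print(np.degrees(np.arctan2(v[1],v[0])))
# side check
so2=f([(335,370),(462,382),(450,418),(320,408)],4.5,(240,190)); S=at_z('side',so2,40); print('side so',S.round(1),S.mean(0).round(1))
pt=f([(322,184),(283,136)],4.5,(240,190)); print('side pin tip/root @110',at_z('side',pt,110).round(1))
d2=load('side0')[1]; 
for u,v in ((311,230),(310,230),(311,231)): print(d2[v,u],at_d('side',[[u,v]],d2[v,u]).round(1))
# pin points from top depth
d=load('top0')[1]
for u in range(345,392,3):
  for vv in range(226,242):
    X=at_d('top',[[u,vv]],d[vv,u])[0]
    if X[2]>95: print(u,vv,X.round(1))
E
```

```text
[[534.3 -17.1  40. ]
 [521.3 -54.6  40. ]
 [453.8 -32.7  40. ]
 [468.3   5.7  40. ]]
c [494.4 -24.7  40. ] edges [39.6 70.9 41.1 69.8]
axis ang -18.548846901023264
depth top z [array([[494.4, -22.6,  40.6]]), array([[504. , -27.3,  40.5]])]
pin [[ 523.7 -161.1  112. ]
 [ 539.9 -243.   112. ]]
len 83.43252463136142 ang 101.17232091605389
foot [[ 578.3 -213.9   12. ]
 [ 594.5 -290.3   12. ]
 [ 508.8 -307.6   12. ]
 [ 491.8 -233.2   12. ]] [ 543.4 -261.3   12. ] [78.2 87.4 76.4 88.6]
101.96910525934743
102.85746609744112
12.57959706674588
11.41085059130857
side so [[523.5 -52.4  40. ]
 [454.7 -32.2  40. ]
 [465.8  11.9  40. ]
 [534.   -4.8  40. ]] [494.5 -19.4  40. ]
side pin tip/root @110 [[ 525.1 -162.2  110. ]
 [ 545.4 -251.6  110. ]]
1293.047 [[ 525.5 -163.   111.2]]
1291.7241 [[ 528.2 -161.9  111.6]]
1283.9849 [[ 525.9 -153.5  111.8]]
348 234 [ 529.9 -163.2  110.9]
348 235 [ 526.3 -162.8  118.2]
348 236 [ 524.6 -162.9  115.1]
348 237 [ 522.2 -162.8  116. ]
348 238 [ 520.4 -163.   112.8]
348 239 [ 519.1 -163.2  107.3]
351 234 [ 529.1 -169.7  115.4]
351 235 [ 527.2 -169.8  113.1]
351
[... 2241 characters left out ...]
4.8 -249.3  126.5]
387 227 [ 543.2 -249.8  122.7]
387 228 [ 540.8 -249.6  123.6]
387 229 [ 538.4 -249.4  124.1]
387 230 [ 536.3 -249.5  123.6]
387 231 [ 534.4 -249.7  121.2]
387 232 [ 531.9 -249.5  122.6]
387 233 [ 529.3 -249.1  124.6]
387 234 [ 526.7 -248.8  126.7]
387 235 [ 525.6 -249.7  120. ]
387 236 [ 524.5 -250.5  113.5]
387 237 [ 524.9 -252.7   97.6]
390 226 [ 545.4 -256.5  122.9]
390 227 [ 543.  -256.3  123.8]
390 228 [ 540.8 -256.3  123.2]
390 229 [ 537.9 -255.7  126.9]
390 230 [ 535.6 -255.6  127.2]
390 231 [ 534.  -256.1  123.6]
390 232 [ 531.6 -255.9  124.4]
390 233 [ 529.7 -256.1  122.4]
390 234 [ 527.2 -255.9  123.4]
390 235 [ 525.7 -256.5  119.4]
390 236 [ 526.1 -258.8  103.4]
```

```bash
cat >> h.py <<'E'
def down(phi):  # tool down, tool x at azimuth phi deg
    c,s=np.cos(np.radians(phi)),np.sin(np.radians(phi)); x=np.array([c,s,0]); z=np.array([0,0,-1.]); return Rn.from_matrix(np.c_[x,np.cross(z,x),z])
def to(pos,R):
    s=ctrl.state(); R0=Rn.from_quat(s['tool_rot']); sh=R0.inv().apply(np.array(pos)-s['tcp_pos']); rv=np.degrees((R0.inv()*R).as_rotvec())
    print('shift',sh.round(1),'turn',rv.round(1),'|',np.linalg.norm(sh).round(1),np.linalg.norm(rv).round(1))
def st():
    s=ctrl.state(); x=Rn.from_quat(s['tool_rot']).as_matrix()
    print('t',round(s['t'],2),'tcp',s['tcp_pos'].round(1) if hasattr(s['tcp_pos'],'round') else np.round(s['tcp_pos'],1),'q',np.round(s['joint_positions'],2),'F',np.round(s['ft_force'],1),'op',round(float(s['opening']),1)); print('x',x[:,0].round(3),'z',x[:,2].round(3),'phi_x',np.degrees(np.arctan2(x[1,0],x[0,0])).round(1))
E
python3 -c "
from h import *
st(); to([494.5,-24.5,170],down(-18.5))"
```

```text
t 0.1 tcp [ 264.8 -593.2  255.5] q [ 1.05  0.33  0.04  1.47 -0.01  1.34 -0.06] F [-0.5  0.3  0.2] op 85.1
x [ 0.913  0.408 -0.   ] z [-0.001  0.001 -1.   ] phi_x 24.1
shift [ 441.6 -425.6   86.1] turn [-0.1  0.  42.6] | 619.3 42.6
```

jog_arm([
  [[85,441.6,-425.6,86,0,0,42.6],[85,441.6,-425.6,86,0,0,42.6],[85,441.6,-425.6,86,0,0,42.6],[85,441.6,-425.6,86,0,0,42.6],[85,441.6,-425.6,86,0,0,42.6],[85,441.6,-425.6,86,0,0,42.6],[85,441.6,-425.6,86,0,0,42.6],[85,441.6,-425.6,86,0,0,42.6],[85,441.6,-425.6,86,0,0,42.6],[85,441.6,-425.6,86,0,0,42.6]],
])

```text
t: 0.93
tcp_pos: [416.3, -217.8, 199.5]
tool_rot: [0.987, -0.161, -0.0, 0.0]
ft_force: [0.8, -0.6, -0.3]
opening: 85.4
```

```bash
python3 -c "
from h import *
st(); to([494.5,-24.5,140],down(-18.5))"
```

```text
t 0.93 tcp [ 416.3 -217.8  199.5] q [ 0.58  0.02 -0.2   1.95  0.    1.17 -1.51] F [ 0.8 -0.6 -0.3] op 85.4
x [ 0.948 -0.318  0.   ] z [-0. -0. -1.] phi_x -18.6
shift [  12.6 -208.1   59.5] turn [ 0.  -0.  -0.1] | 216.8 0.1
```

jog_arm([
  [[85,11,-198,59,0,0,0],[85,11,-198,59,0,0,0],[85,11,-198,59,0,0,0],[85,11,-198,59,0,0,0],[85,11,-198,59,0,0,0],[85,11,-198,59,0,0,0],[85,11,-198,59,0,0,0],[85,11,-198,59,0,0,0]],
])

```text
t: 1.6
tcp_pos: [489.3, -35.8, 140.5]
tool_rot: [0.987, -0.161, -0.0, 0.0]
ft_force: [-0.1, 0.0, -0.2]
opening: 85.0
```

```bash
python3 -c "
from h import *
st(); to([494.5,-24.5,27],down(-18.5)); grab('side','side1')
p,d=load('side1'); cv2.imwrite('pics/zs1.png',cv2.resize(p[150:320,240:400],None,fx=4,fy=3.5,interpolation=cv2.INTER_CUBIC))"
```

```text
t 1.6 tcp [489.3 -35.8 140.5] q [ 0.35  0.13 -0.39  1.97  0.06  1.05 -1.96] F [-0.1  0.  -0.2] op 85.0
x [ 0.948 -0.318 -0.001] z [-0.001 -0.    -1.   ] phi_x -18.5
shift [  1.5 -12.4 113.5] turn [ 0.   0.1 -0. ] | 114.2 0.1
```

View pics/zs1.png

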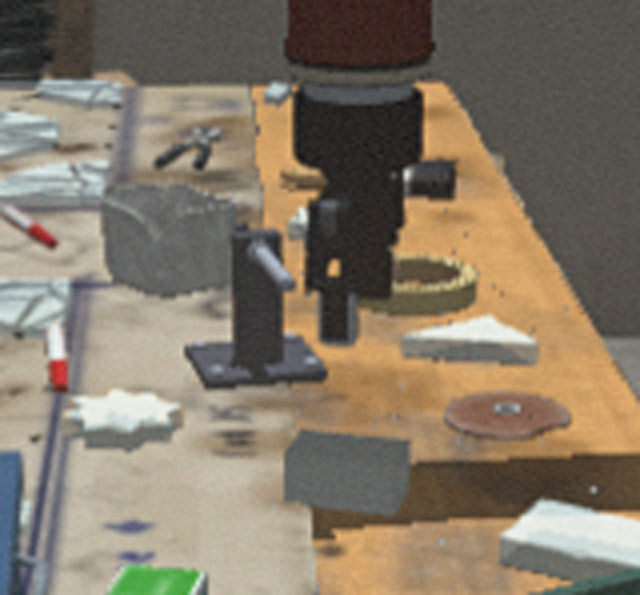

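The side view shows the gripper hanging upright, in line with the block below it at about (327,284), with nothing in between. I'll descend and close.

jog_arm([
  [[85,1.5,-12.5,60,0,0,0],[85,1.5,-12.5,60,0,0,0],[85,1.5,-12.5,90,0,0,0],[85,1.5,-12.5,105,0,0,0],[85,1.5,-12.5,113.5,0,0,0],[85,1.5,-12.5,113.5,0,0,0],[60,1.5,-12.5,113.5,0,0,0],[30,1.5,-12.5,113.5,0,0,0],[10,1.5,-12.5,113.5,0,0,0],[10,1.5,-12.5,113.5,0,0,0]],
])

```text
t: 2.48
tcp_pos: [495.9, -24.3, 28.6]
tool_rot: [0.987, -0.161, 0.001, -0.0]
ft_force: [-11.3, -1.7, 18.9]
opening: 39.1
```

jog_arm([
  [[10,0,0,0,0,0,0],[10,0,0,0,0,0,0],[10,0,0,0,0,0,0],[10,0,0,0,0,0,0],[10,0,0,0,0,0,0],[10,0,0,0,0,0,0]],
])

```text
t: 2.98
tcp_pos: [496.0, -24.3, 28.6]
tool_rot: [0.987, -0.161, 0.001, 0.0]
ft_force: [-0.8, -0.3, 7.8]
opening: 39.3
```

```bash
python3 -c "
from h import *
st(); to([480,-20,260],down(101.5))"
```

```text
t 2.98 tcp [496.  -24.3  28.6] q [ 0.3   0.3  -0.38  2.04  0.15  0.82 -2.06] F [-0.8 -0.3  7.8] op 39.3
x [ 0.948 -0.318  0.002] z [ 0.002 -0.    -1.   ] phi_x -18.6
shift [ -16.     1.  -231.4] turn [ 1.000e-01 -1.000e-01 -1.201e+02] | 232.0 120.1
```

jog_arm([
  [[10,0,0,-30,0,0,0],[10,0,0,-60,0,0,0],[10,0,0,-100,0,0,0],[10,0,0,-130,0,0,0],[10,0,0,-150,0,0,-7],[10,0,0,-165,0,0,-14],[10,0,0,-165,0,0,-21],[10,0,0,-165,0,0,-28],[10,0,0,-165,0,0,-35],[10,0,0,-165,0,0,-42]],
])

```text
t: 3.82
tcp_pos: [494.8, -24.1, 192.6]
tool_rot: [0.979, 0.206, 0.0, 0.0]
ft_force: [0.9, -0.5, -1.4]
opening: 39.3
```

```bash
python3 -c "
from h import *
st(); to([508,-85,190],down(101.5))"
```

```text
t 3.82 tcp [494.8 -24.1 192.6] q [ 0.38  0.09 -0.44  1.9   0.04  1.16 -1.23] F [ 0.9 -0.5 -1.4] op 39.3
x [0.915 0.404 0.   ] z [ 0. -0. -1.] phi_x 23.8
shift [-12.5  61.    2.7] turn [  0.    0.  -77.7] | 62.3 77.7
```

jog_arm([
  [[10,-12.5,61,3,0,0,-40],[10,-12.5,61,3,0,0,-77.7],[10,-12.5,61,3,0,0,-77.7],[10,-12.5,61,3,0,0,-77.7],[10,-12.5,61,3,0,0,-77.7],[10,-12.5,61,3,0,0,-77.7],[10,-12.5,61,3,0,0,-77.7],[10,-12.5,61,3,0,0,-77.7],[10,-12.5,61,3,0,0,-77.7],[10,-12.5,61,3,0,0,-77.7]],
])

```text
t: 4.65
tcp_pos: [507.6, -85.1, 189.5]
tool_rot: [0.676, 0.736, -0.0, 0.0]
ft_force: [0.1, 0.2, -2.0]
opening: 39.5
```

jog_arm([
  [[10,0,0,0,0,0,-7],[10,0,0,0,0,0,-7],[10,0,0,0,0,0,-7],[10,0,0,0,0,0,-7]],
])

```text
t: 4.98
tcp_pos: [507.7, -85.1, 189.4]
tool_rot: [0.634, 0.773, -0.0, 0.0]
ft_force: [0.1, -0.1, -0.7]
opening: 39.2
```

```bash
python3 -c "
from h import *
st(); to([508,-85,190],down(101.5)); grab('side','s2'); grab('top','t2')
p,d=load('s2'); c=proj('side',[[508,-85,183]])[0]; print(c); u,v=int(c[0]),int(c[1])
a=cv2.resize(p[v-40:v+40,u-40:u+40],None,fx=6,fy=6,interpolation=cv2.INTER_CUBIC)
cv2.imwrite('pics/zs2.png',a)
for r in range(v-12,v+14): print(r,d[r,u-12:u+13].round().astype(int))
"
```

```text
t 4.98 tcp [507.7 -85.1 189.4] q [ 0.53  0.14 -0.49  1.86  0.07  1.16  0.22] F [ 0.1 -0.1 -0.7] op 39.2
x [-0.195  0.981 -0.   ] z [-0. -0. -1.] phi_x 101.3
shift [ 0.   0.3 -0.6] turn [-0.   0.  -0.2] | 0.7 0.2
[319.37403863 213.18157796]
201 [1176 1177 1166 1166 1167 1169 1171 1894 1902 1900 1908 1895 1905 1898
 1900 1901 1902 1900 1910 1899 1199 1196 1177 1177 1181]
202 [1169 1168 1164 1167 1167 1171 1171 1897 1908 1900 1901 1902 1903 1904
 1905 1906 1904 1911 1908 1914 1895 1192 1181 1180 1180]
203 [1167 1164 1169 1165 1169 1170 1170 1915 1913 1920 1229 1226 1220 1222
 1222 1223 1224 1221 1923 1925 1921 1193 1184 1181 1181]
204 [1167 1168 1167 1169 1168 1172 1213 1214 1216 1212 1214 1215 1210 1211
 1214 1213 1213 1213 1214 1908 1906 1199 1186 1183 1184]
205 [1173 1164 1171 1164 1170 1170 1203 1205 1207 1208 1204 1208 1206 1204
 1209 1206 1206 1204 1208 1209 1196 1196 1184 1184 1183]
206 [1171 1165 1167 1169 1170 1167 1197 1197 1197 1198 1199 1197 1196 1196
 1201 1197 1198 1199 1197 1197 1197 1189 1188 1191 1191]
207 [1174 1173 1169 1170 1169 1177 1189 1186 1189 1195 1189 1192 118
[... 1871 characters left out ...]
1172 1170 1177 1173 1169 1170 1177 1175]
222 [1346 1373 1371 1194 1185 1188 1187 1181 1166 1162 1163 1162 1166 1170
    0 1171 1174 1169 1177 1174 1172 1177 1172 1170 1171]
223 [1343 1369 1371 1373 1689 1200 1193 1180 1169 1164 1162 1166 1167 1168
 1173 1170 1175 1173 1175 1173 1168 1172 1178 1173 1175]
224 [1331 1334 1370 1375 1676 1681 1190 1178 1175 1170 1166 1169 1170 1166
 1167 1167 1174 1173 1178 1170 1178 1171 1174 1175 1173]
225 [1329 1321 1324 1374 1671 1670 1676 1181 1172 1164 1167 1166 1170 1171
 1170 1174 1174 1174 1172 1177 1175 1174 1175 1176 1173]
226 [1320 1325 1312 1320 1659 1665 1653 1662 1172 1170 1171 1169 1169 1169
 1172 1173 1174 1172 1177 1175 1175 1170 1178 1177 1179]
```

View pics/zs2.png

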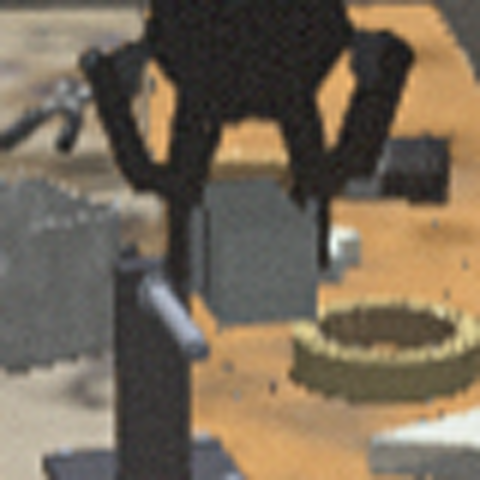

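```bash
python3 - <<'E'
from h import *
p,d=load('s2')
uv=[(u,v) for v in range(205,236) for u in range(305,338) if d[v,u]>0]
X=at_d('side',uv,[d[v,u] for u,v in uv])
dir=np.array([np.cos(np.radians(101.3)),np.sin(np.radians(101.3)),0]); per=np.array([np.sin(np.radians(101.3)),-np.cos(np.radians(101.3)),0])
c=np.array([507.7,-85.1,189.4])
a=(X-c)@dir; b=(X-c)@per; h=X[:,2]
A={tuple(k):x for k,x in zip(uv,a)}
print('axial coordinate map (face ~35)')
for v in range(205,236): print(v,' '.join('%4d'%A[(u,v)] if (u,v) in A else '   .' for u in range(306,338)))
m=(a>25)&(a<42); print('b range',np.percentile(b[m],[1,50,99]).round(1),'z range',np.percentile(h[m],[1,99]).round(1))
m=(abs(a)<25)&(h>185)&(abs(b)<15); print('top z',np.median(h[m]).round(1))
E
python3 - <<'E'
import sys; sys.path.insert(0,'.')
import os; os.chdir('.')
from h import *
p,_=load('s2'); a=p[200:235,300:345].astype(float); g=np.clip((a-50)*2.5,0,255).astype('uint8')
cv2.imwrite('pics/zz.png',cv2.resize(g,None,fx=14,fy=14,interpolation=cv2.INTER_NEAREST))
E
```

```text
axial coordinate map (face ~35)
205    7    6   14    9   16   11   12  -18  -19  -20  -21  -16  -19  -17  -14  -18  -15  -14  -11  -15  -14   -2   -1    9   10   12   14   14   10 -644 -617 -612
206    4    8   14   13   12   11   15  -11  -11  -10  -10  -11   -8   -6   -6   -9   -5   -5   -6   -4   -3   -2    5    6    4    5   11    8 -625 -631 -620 -614
207   -5    6    8   12   12   14    7   -3    0   -2   -6    0   -3    1    2   -2    0    0    2    4    5    3    3   10    7   13    6    8 -608 -611 -624 -612
208   -7    5    8    5    5    6    8   10    5    4    7    5    6    6   12    6    8   11   12   11    9   10   12   14    9    6    8    4 -602 -592 -602 -598
209   -2    7    6    8    5   12    9    9   13   14   14   17   15   13   17   17   19   18   18   20   19   20   19   19   22   12    7    7 -592 -592 -585 -584
210   -1    6    6    5    4    9    9   12   20   18   18   20   19   20   23   26   23   27   26   25   27   25   27   28   27   29    7   11 -576 -576 -576 -584
211   -4    4    7    6   10   11   11   10   18   28   29   30   29   28   33   31 
[... 3377 characters left out ...]
6 -163  -77  -75  -69  -74    . -357 -364 -354 -356 -366 -358 -360 -361 -357 -353 -347 -349 -352 -306 -302 -301 -286 -286 -282 -285 -278 -278 -280
233 -159 -159 -160 -162  -75  -74  -68 -355 -353 -351 -348 -350 -347 -349 -345 -347 -349 -340 -345 -345 -347 -338 -313 -305 -297 -293 -292 -283 -283 -283 -273 -267
234 -159 -161 -161 -153 -157 -346 -346 -349 -339 -344 -334 -339 -337 -343 -338 -338 -337 -336 -339 -336 -340 -338 -309 -301 -299 -294 -291 -285 -280 -278 -272 -274
235 -157 -155 -155 -158 -158 -333 -335 -337 -330 -339 -336 -334 -335 -333 -337 -329 -330 -331 -329 -325 -325 -322 -309 -308 -301 -290 -282 -285 -280 -279 -274 -276
b range [-19.6  -0.3  19.4] z range [159.5 199.4]
top z 198.9
```

View pics/zz.png

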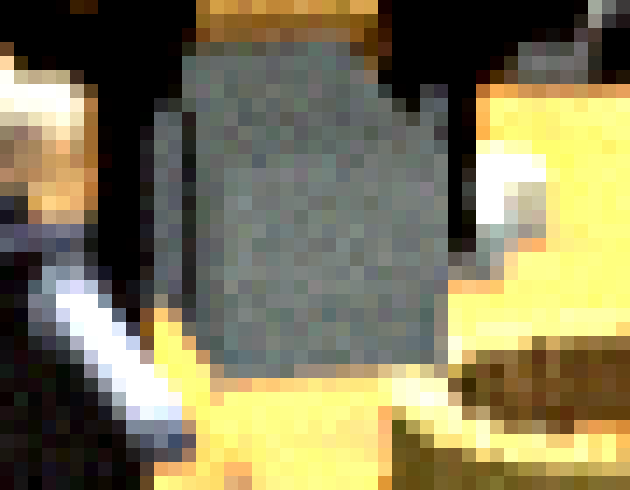

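The end now facing the camera (A) shows only about a 4–5 mm recess around its centre, near (322,219). That may only be how it is drawn. End B faces the pin, so I'll try B first.

jog_arm([
  [[10,0,1.5,30,0,0,0],[10,0,1.5,55,0,0,0],[10,0,1.5,70.4,0,0,0],[10,0,1.5,70.4,0,0,0],[10,-15,1.5,70.4,0,0,0],[10,-34,1.5,70.4,0,0,0],[10,-34,1.5,70.4,0,0,0],[10,-34,1.5,70.4,0,0,0],[10,-34,1.5,70.4,0,0,0]],
])

```text
t: 5.83
tcp_pos: [516.4, -117.8, 119.7]
tool_rot: [0.633, 0.774, 0.0, 0.0]
ft_force: [-0.4, -0.9, -2.2]
opening: 39.6
```

```bash
python3 - <<'E'
from h import *
st(); grab('top','t3'); grab('side','s3')
p,_=load('t3'); A=cv2.resize(p[195:265,310:420],None,fx=7,fy=7,interpolation=cv2.INTER_CUBIC); cv2.imwrite('pics/zt3.png',A)
p,d=load('s3'); A=cv2.resize(p[170:270,270:380],None,fx=6,fy=6,interpolation=cv2.INTER_CUBIC); cv2.imwrite('pics/zs3.png',A)
E
```

```text
t 5.83 tcp [ 516.4 -117.8  119.7] q [ 0.55  0.24 -0.46  1.9   0.13  1.03  0.24] F [-0.4 -0.9 -2.2] op 39.6
x [-0.199  0.98  -0.   ] z [ 0.001  0.    -1.   ] phi_x 101.5
```

View pics/zt3.png

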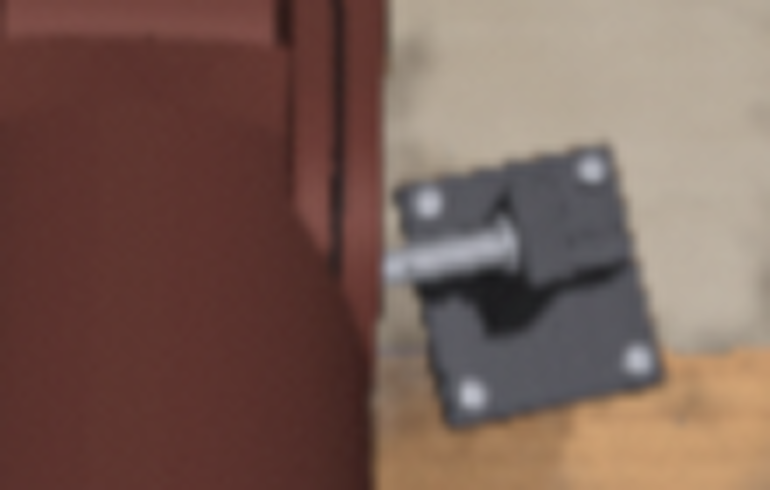

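View pics/zs3.png

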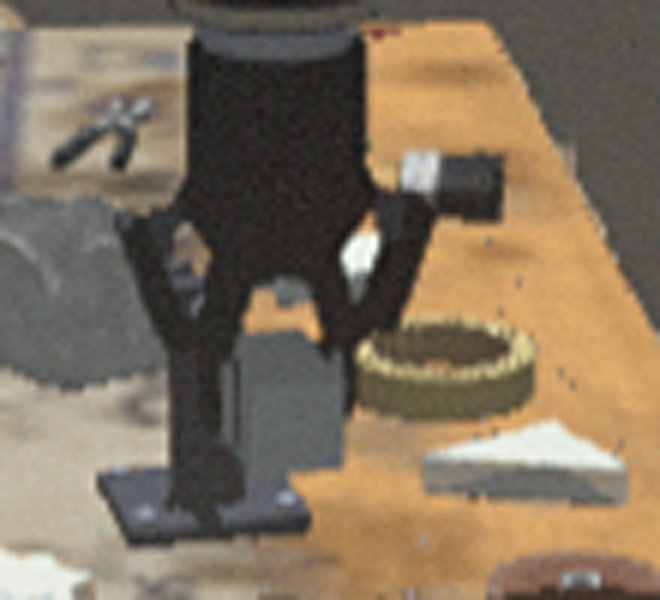

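Top: the arm hides the block, but the pin is still visible to about (365,232). Side: the block is held square at about (317,237), between the pads. By pose, face B is about 8 mm short of the tip. I'll advance slowly, watching the force.

jog_arm([
  [[10,-4,-0.5,0,0,0,0],[10,-8,-0.5,0,0,0,0],[10,-10,-0.5,0,0,0,0],[10,-12,-0.5,0,0,0,0],[10,-13,-0.5,0,0,0,0],[10,-14,-0.5,0,0,0,0],[10,-15,-0.5,0,0,0,0],[10,-15,-0.5,0,0,0,0]],
])

```text
t: 6.6
tcp_pos: [518.6, -133.0, 118.9]
tool_rot: [0.633, 0.774, 0.0, -0.0]
ft_force: [-0.5, 0.0, -2.0]
opening: 39.6
```

```bash
python3 -c "
from h import *
st()"
```

```text
t 6.6 tcp [ 518.6 -133.   118.9] q [ 0.57  0.26 -0.45  1.88  0.13  1.03  0.26] F [-0.5  0.  -2. ] op 39.6
x [-0.199  0.98   0.   ] z [-0.  0. -1.] phi_x 101.5
```

jog_arm([
  [[10,-1,0,0,0,0,0],[10,-2,0,0,0,0,0],[10,-3,0,0,0,0,0],[10,-4,0,0,0,0,0],[10,-5,0,0,0,0,0],[10,-6,0,0,0,0,0],[10,-6,0,0,0,0,0]],
])

```text
t: 7.18
tcp_pos: [519.8, -139.1, 118.9]
tool_rot: [0.633, 0.774, -0.0, 0.0]
ft_force: [0.1, -0.8, -2.1]
opening: 39.6
```

```bash
python3 -c "
from h import *
st()"
```

```text
t 7.18 tcp [ 519.8 -139.1  118.9] q [ 0.57  0.26 -0.45  1.88  0.13  1.03  0.27] F [ 0.1 -0.8 -2.1] op 39.6
x [-0.199  0.98  -0.   ] z [ 0. -0. -1.] phi_x 101.5
```

No resistance at about 13 mm past the tip, so this looks like the deep hole. Going further in.

jog_arm([
  [[10,-2,0,0,0,0,0],[10,-4,0,0,0,0,0],[10,-6,0,0,0,0,0],[10,-8,0,0,0,0,0],[10,-10,0,0,0,0,0],[10,-12,0,0,0,0,0],[10,-14,0,0,0,0,0],[10,-15,0,0,0,0,0],[10,-15,0,0,0,0,0]],
])

```text
t: 7.93
tcp_pos: [522.8, -153.8, 118.9]
tool_rot: [0.633, 0.774, -0.0, 0.0]
ft_force: [-0.3, 0.1, -2.5]
opening: 39.4
```

```bash
python3 -c "
from h import *
st()"
```

```text
t 7.93 tcp [ 522.8 -153.8  118.9] q [ 0.59  0.27 -0.44  1.86  0.13  1.03  0.3 ] F [-0.3  0.1 -2.5] op 39.4
x [-0.199  0.98  -0.   ] z [-0. -0. -1.] phi_x 101.5
```

jog_arm([
  [[10,-2,0,0,0,0,0],[10,-4,0,0,0,0,0],[10,-6,0,0,0,0,0],[10,-8,0,0,0,0,0],[10,-10,0,0,0,0,0],[10,-10,0,0,0,0,0],[10,-10,0,0,0,0,0]],
])

```text
t: 8.52
tcp_pos: [524.7, -163.4, 118.9]
tool_rot: [0.633, 0.774, 0.0, -0.0]
ft_force: [-0.9, -0.6, -1.8]
opening: 38.9
```

```bash
python3 - <<'E'
from h import *
st(); p,d=grab('side','s4'); grab('top','t4')
A=cv2.resize(p[170:270,270:380],None,fx=6,fy=6,interpolation=cv2.INTER_CUBIC); cv2.imwrite('pics/zs4.png',A)
s=ctrl.state(); c=s['tcp_pos']; R=Rn.from_quat(s['tool_rot']).as_matrix()
uv=[(u,v) for v in range(190,280) for u in range(290,350) if d[v,u]>0]
X=(at_d('side',uv,[d[v,u] for u,v in uv])-c)@R
m=(abs(X[:,0]-34)<8)&(abs(X[:,1])<17)&(X[:,2]>-10)&(X[:,2]<28)
print(m.sum(),np.percentile(X[m],[2,50,98],axis=0).round(1))
p=load('t4')[0]; cv2.imwrite('pics/zt4.png',cv2.resize(p[195:265,310:420],None,fx=7,fy=7,interpolation=cv2.INTER_CUBIC))
E
```

```text
t 8.52 tcp [ 524.7 -163.4  118.9] q [ 0.6   0.28 -0.43  1.85  0.13  1.04  0.31] F [-0.9 -0.6 -1.8] op 38.9
x [-0.199  0.98   0.   ] z [-0.  0. -1.] phi_x 101.5
176 [[ 27.8 -15.9  -9.4]
 [ 33.3  -0.7   9. ]
 [ 38.2  15.3  27.3]]
```

View pics/zs4.png

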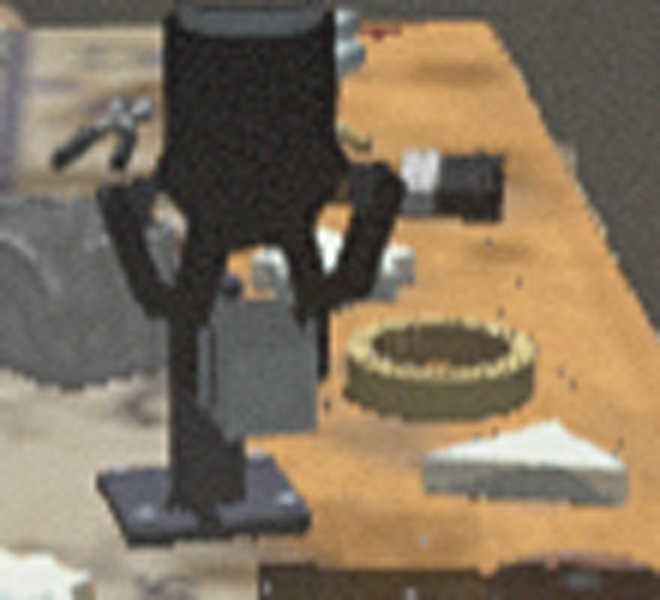

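View pics/zt4.png

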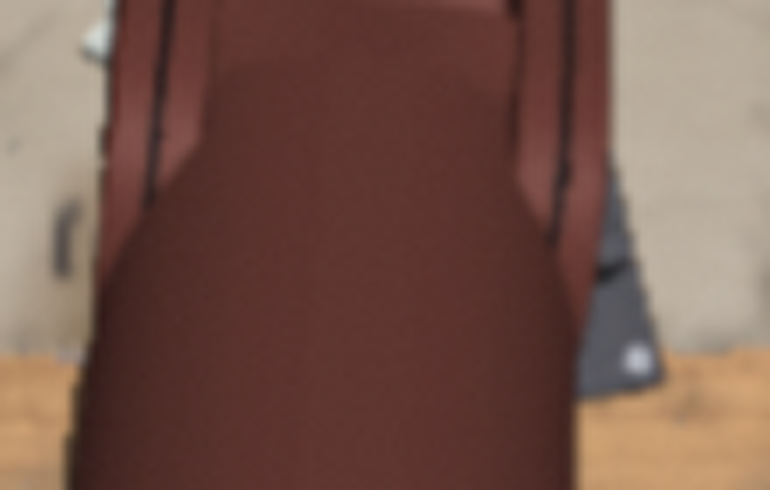

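Side: the block sits on the pin in front of the upright at about (314,231), and its outer face is still about 34 mm from the TCP, so it has not slipped in the grip. By pose the insertion is about 38 mm with no resistance, so B (tool −x) is the deep end. Drawing it off straight.

jog_arm([
  [[10,5,0,0,0,0,0],[10,12,0,0,0,0,0],[10,20,0,0,0,0,0],[10,30,0,0,0,0,0],[10,40,0,0,0,0,0],[10,52,0,0,0,0,0],[10,65,0,0,0,0,0],[10,80,0,0,0,0,0],[10,90,0,0,0,0,0],[10,90,0,0,0,0,0]],
])

```text
t: 9.45
tcp_pos: [506.4, -72.0, 119.1]
tool_rot: [0.631, 0.776, 0.0, -0.0]
ft_force: [-1.4, 0.4, -1.8]
opening: 39.3
```

```bash
python3 -c "
from h import *
st()"
```

```text
t 9.45 tcp [506.4 -72.  119.1] q [ 0.5   0.21 -0.49  1.94  0.12  1.02  0.16] F [-1.4  0.4 -1.8] op 39.3
x [-0.203  0.979  0.001] z [-0.     0.001 -1.   ] phi_x 101.7
```

jog_arm([
  [[10,10,0,-30,0,0,0],[10,25,5,-60,0,0,0],[10,40,15,-90,0,0,0],[10,55,25,-120,0,0,0],[10,70,35,-150,0,0,0],[10,80,45,-180,0,0,0],[10,80,55,-210,0,0,0],[10,80,60,-240,0,0,0],[10,80,60,-250,0,0,0],[10,80,60,-250,0,0,0]],
])

```text
t: 10.28
tcp_pos: [550.7, 15.2, 371.5]
tool_rot: [0.633, 0.774, 0.001, 0.002]
ft_force: [-0.3, 0.3, -2.2]
opening: 39.5
```

jog_arm([
  [[10,0,0,0,0,-5,0],[10,0,0,0,0,-10,0],[10,0,0,0,0,-15,0],[10,0,0,0,0,-20,0],[10,0,0,0,0,-25,0],[10,0,0,0,0,-30,0],[10,0,0,0,0,-35,0],[10,0,0,0,0,-40,0],[10,0,0,0,0,-45,0],[10,0,0,0,0,-45,0]],
])

```text
t: 11.12
tcp_pos: [548.4, 17.0, 365.0]
tool_rot: [0.581, 0.717, -0.245, 0.296]
ft_force: [-0.4, 1.2, -2.8]
opening: 39.6
```

```bash
python3 -c "
from h import *
st()"
```

```text
t 11.12 tcp [548.4  17.  365. ] q [ 0.04  0.21 -0.67  1.65  0.83  1.71 -0.48] F [-0.4  1.2 -2.8] op 39.6
x [-0.149  0.689 -0.71 ] z [ 0.141 -0.696 -0.705] phi_x 102.2
```

jog_arm([
  [[10,0,0,0,0,-5,0],[10,0,0,0,0,-10,0],[10,0,0,0,0,-15,0],[10,0,0,0,0,-20,0],[10,0,0,0,0,-25,0],[10,0,0,0,0,-30,0],[10,0,0,0,0,-35,0],[10,0,0,0,0,-40,0],[10,0,0,0,0,-45,0],[10,0,0,0,0,-45,0]],
])

```text
t: 11.95
tcp_pos: [549.2, 13.8, 365.6]
tool_rot: [0.444, 0.548, -0.451, 0.546]
ft_force: [0.5, -0.4, -1.9]
opening: 39.6
```

```bash
python3 -c "
from h import *
st()
R=Rn.from_matrix(np.c_[[0,0,-1],np.cross([0,-1,0],[0,0,-1]),[0,-1,0]])
s=ctrl.state(); z=Rn.from_quat(s['tool_rot']).as_matrix()[:,2]; z[2]=0; z/=np.linalg.norm(z); x=np.array([0,0,-1.])
to(s['tcp_pos'],Rn.from_matrix(np.c_[x,np.cross(z,x),z]))"
```

```text
t 11.95 tcp [549.2  13.8 365.6] q [-0.39  0.47 -0.38  1.81  1.34  2.08 -0.78] F [ 0.5 -0.4 -1.9] op 39.6
x [-0.008 -0.006 -1.   ] z [ 0.198 -0.98   0.004] phi_x -142.0
shift [0. 0. 0.] turn [-0.   0.3  0.5] | 0.0 0.6
```

Deep end is up, but joint 6 is at 2.08 of 2.09. I'll yaw the tool about the vertical to get it off its limit.

jog_arm([
  [[10,0,0,0,-3,0,0],[10,0,0,0,-6,0,0.5],[10,0,0,0,-9,0.3,0.5],[10,0,0,0,-12,0.3,0.5],[10,0,0,0,-15,0.3,0.5],[10,0,0,0,-18,0.3,0.5],[10,0,0,0,-20,0.3,0.5],[10,0,0,0,-20,0.3,0.5],[10,0,0,0,-20,0.3,0.5],[10,0,0,0,-20,0.3,0.5]],
])

```text
t: 12.78
tcp_pos: [549.7, 14.7, 369.2]
tool_rot: [0.35, 0.616, -0.342, 0.617]
ft_force: [0.9, -0.2, -2.4]
opening: 39.5
```

```bash
python3 - <<'E'
from h import *
st(); p,d=grab('side','s5'); cv2.imwrite('pics/s5v.png',p)
q,_=grab('top','t5')
s=ctrl.state(); z=Rn.from_quat(s['tool_rot']).as_matrix()[:,2].copy(); z[2]=0; z/=np.linalg.norm(z); x=np.array([0,0,-1.])
to(s['tcp_pos'],Rn.from_matrix(np.c_[x,np.cross(z,x),z])); print(np.abs(s['qd']).max())
c=s['tcp_pos']+8*z; print(proj('top',[c]),proj('side',[c]))
u,v=proj('top',[c+[0,0,35]])[0].astype(int); cv2.imwrite('pics/zt5.png',cv2.resize(q[v-50:v+50,u-60:u+60],None,fx=6,fy=6,interpolation=cv2.INTER_CUBIC))
E
```

```text
t 12.78 tcp [549.7  14.7 369.2] q [-0.36  0.28 -0.46  2.07  1.48  1.83 -0.79] F [ 0.9 -0.2 -2.4] op 39.5
x [ 0.006  0.01  -1.   ] z [ 0.52  -0.854 -0.006] phi_x 59.5
shift [0. 0. 0.] turn [-0.  -0.3 -0.6] | 0.0 0.6
0.010350205000756176
[[254.23837665 194.02019115]] [[300.54998046 144.4952664 ]]
```

View pics/s5v.png

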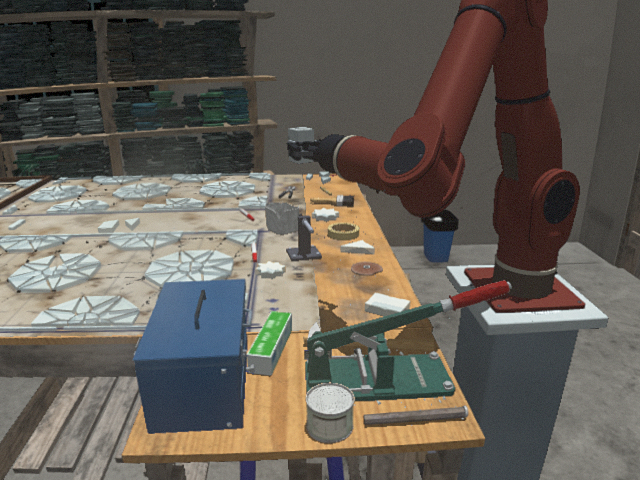

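View pics/zt5.png

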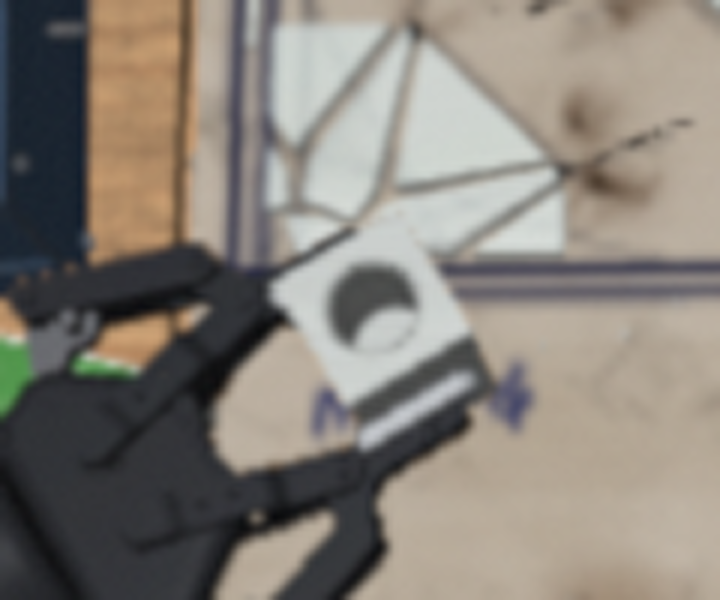

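Top: the held block is centred near (256,186), with a dark hole whose floor lies well down, facing up. Side: the block is upright in the gripper at (300,140), clear of the gauge, and the bystanders look untouched. Next I'll check the hole depth, the tilt of the block itself, and whether anything shifted.

```bash
python3 - <<'E'
from h import *
st(); s=ctrl.state(); c0=s['tcp_pos']; R=Rn.from_quat(s['tool_rot']).as_matrix(); z=R[:,2]; ctr=c0+8*z
p,d=load('t5'); u0,v0=proj('top',[ctr+[0,0,35]])[0].astype(int)
uv=[(u,v) for v in range(v0-18,v0+19) for u in range(u0-18,u0+19) if d[v,u]>0]
X=at_d('top',uv,[d[v,u] for u,v in uv]); r=X-ctr
L=r@R; m=(abs(L[:,1])<18)&(abs(L[:,2])<18)&(r[:,2]>25)&(r[:,2]<45)&(np.hypot(L[:,1],L[:,2])>14)
A=np.c_[X[m,:2]-ctr[:2],np.ones(m.sum())]; k=np.linalg.lstsq(A,X[m,2],rcond=None)[0]; print('top plane n',m.sum(),'slopes deg',np.degrees(np.arctan(k[:2])).round(1),'z',k[2].round(1))
h=(np.hypot(L[:,1],L[:,2])<11); print('hole z pct rel top',(np.percentile(X[h,2],[0,5,25,50,75])-k[2]).round(1))
# block side faces from side camera: vertical-axis check
p,d=load('s5'); u0,v0=proj('side',[ctr])[0].astype(int)
uv=[(u,v) for v in range(v0-25,v0+26) for u in range(u0-20,u0+21) if d[v,u]>0]
X=at_d('side',uv,[d[v,u] for u,v in uv]); r=X-ctr; n=(np.linalg.norm(r,axis=1)<45); print('z range',np.percentile(X[n,2],[1,99]).round(1))
# bystander change: compare frames
for a,b in(('top0','t5'),('side0','s5')):
    A=load(a)[0];B=load(b)[0]; D=(cv2.absdiff(cv2.GaussianBlur(A,(5,5),0),cv2.GaussianBlur(B,(5,5),0)).max(2)>40).astype('uint8'); n,l,stt,ce=cv2.connectedComponentsWithStats(D); print(a,[tuple(x) for x in stt[1:] if x[4]>15])
E
```

```text
t 12.88 tcp [549.9  15.1 368.9] q [-0.36  0.28 -0.46  2.07  1.48  1.83 -0.79] F [ 0.3 -0.2 -1.2] op 39.3
x [ 0.006  0.009 -1.   ] z [ 0.521 -0.853 -0.005] phi_x 58.0
top plane n 251 slopes deg [0.4 0.4] z 404.2
hole z pct rel top [-48.5 -47.  -45.6 -44.2 -42.4]
z range [333.5 404.1]
top0 [(np.int32(139), np.int32(178), np.int32(135), np.int32(168), np.int32(9618)), (np.int32(245), np.int32(188), np.int32(7), np.int32(7), np.int32(32)), (np.int32(153), np.int32(226), np.int32(7), np.int32(7), np.int32(30)), (np.int32(149), np.int32(229), np.int32(16), np.int32(30), np.int32(165)), (np.int32(144), np.int32(232), np.int32(4), np.int32(6), np.int32(19)), (np.int32(126), np.int32(238), np.int32(29), np.int32(57), np.int32(683)), (np.int32(277), np.int32(239), np.int32(25), np.int32(33), np.int32(542)), (np.int32(37), np.int32(246), np.int32(168), np.int32(234), np.int32(17437)), (np.int32(166), np.int32(258), np.int32(5), np.int32(7), np.int32(22)), (np.int32(136), np.int32(270), np.int32(3), np.int32(11), np.int32(17)), (np.int32(105), np.int32(276), np.int32(3), np.int32(10), np.int32(1
[... 2270 characters left out ...]
int32(13), np.int32(8), np.int32(71)), (np.int32(490), np.int32(296), np.int32(16), np.int32(5), np.int32(35)), (np.int32(319), np.int32(300), np.int32(28), np.int32(32), np.int32(534)), (np.int32(475), np.int32(300), np.int32(15), np.int32(13), np.int32(133)), (np.int32(523), np.int32(301), np.int32(8), np.int32(3), np.int32(16)), (np.int32(386), np.int32(318), np.int32(54), np.int32(34), np.int32(896)), (np.int32(339), np.int32(349), np.int32(15), np.int32(7), np.int32(82)), (np.int32(361), np.int32(349), np.int32(7), np.int32(7), np.int32(37)), (np.int32(388), np.int32(350), np.int32(42), np.int32(6), np.int32(182)), (np.int32(419), np.int32(451), np.int32(8), np.int32(11), np.int32(62))]
```

View pics/t5.png

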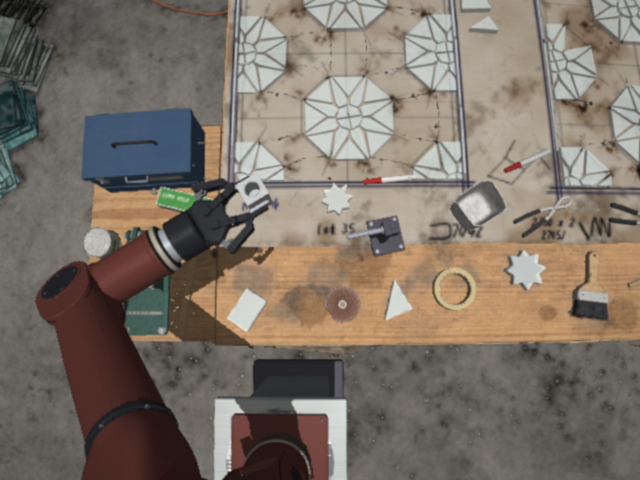

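The hole measures about 45 mm deep and faces up, with the block's top face tilted about 0.5°. The underside is at about 334 mm. The frame differences cover only the arm, its shadows and the stand-off's old place. Let it settle, then hand in.

jog_arm([
  [[10,0,0,0,0,0,0],[10,0,0,0,0,0,0],[10,0,0,0,0,0,0],[10,0,0,0,0,0,0],[10,0,0,0,0,0,0],[10,0,0,0,0,0,0]],
])

```text
t: 13.38
tcp_pos: [549.7, 15.3, 368.9]
tool_rot: [0.349, 0.616, -0.342, 0.617]
ft_force: [-0.7, 0.5, -1.7]
opening: 39.6
```

```bash
python3 -c "
from h import *
st(); print(np.abs(ctrl.state()['qd']).max()); print(ctrl.finish_job())"
```

```text
t 13.38 tcp [549.7  15.3 368.9] q [-0.36  0.28 -0.46  2.07  1.48  1.83 -0.79] F [-0.7  0.5 -1.7] op 39.6
x [ 0.006  0.008 -1.   ] z [ 0.523 -0.853 -0.004] phi_x 53.1
0.0020639793789846298
the job is handed in; nothing more can be done
None
```

The stand-off is held still in the gripper with its deep hole facing straight up, and the job is handed in at 13.4 s. I gripped it across its 40 mm width and tried the first end on the gauge pin. That end slid on about 38 mm by pose with no noticeable force, so I drew it off, lifted it and turned it.

**Last checks:**
- **Hole:** the top camera's depth puts the hole floor about 45 mm below the upper face, so it is the deep one.
- **Tilt:** the block's top face is about 0.5° off level, from camera depth.
- **Height:** the underside is about 334 mm above the bench.
- **Clearance:** the block is well clear of the gauge, and the arm was at rest.
- **Bystanders:** where they were in view, comparing the pictures from before and after showed changes only from the arm, its shadows and the stand-off's old place. The arm hides part of the carton from above, but in the side view it had not changed.

No check failed. The two cameras differed by about 5 mm on the block's starting y position, and the grasp took that up. Joint 6 came within 0.01 rad of its limit during the final turn; I yawed the tool to bring it back to 1.83 before handing in.

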